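Stand the bottles in their weighted holders

TASK

Before the filtration run, make the bottles safe from being knocked over: stand the two big sample bottles in the two wide weighted holders and the two small dropper bottles in the two narrow ones, one bottle to a holder, each upright on the holder's floor. Keep the bottles upright all the way and set them down gently, without dropping them, and leave the two white screw caps where they are.

Things in the scene. Friction and masses are not known exactly. Their poses are not given: they have to be found in the camera images.
- big_bottle_1: Big sample bottle, upright on the table: round plastic bottle all white, with a white cap, 49 mm in diameter, 98 mm tall with its cap; the straight body is gripped, at about 55 mm above its underside. Loose, 0.06 to 0.15 kg. Origin: centre of the underside, z up its axis.
- big_bottle_2: Big sample bottle, upright on the table: round plastic bottle with cream contents and a blue cap, 49 mm in diameter, 98 mm tall with its cap; the straight body is gripped, at about 55 mm above its underside. Loose, 0.06 to 0.15 kg. Origin: centre of the underside, z up its axis.
- dropper_bottle_1: Small dropper bottle, upright on the table: round amber glass bottle with a black dropper top, body 33 mm in diameter, 94 mm tall in all; grip the body, at about 40 to 45 mm above its underside (shoulder at 58 mm). Loose, 0.03 to 0.06 kg. The two dropper bottles are alike. Origin: centre of the underside, z up its axis.
- dropper_bottle_2: Small dropper bottle, upright on the table: round amber glass bottle with a black dropper top, body 33 mm in diameter, 94 mm tall in all; grip the body, at about 40 to 45 mm above its underside (shoulder at 58 mm). Loose, 0.03 to 0.06 kg. The two dropper bottles are alike. Origin: centre of the underside, z up its axis.
- wide_holder_1: Weighted bottle holder of the wide kind: a low, open round steel cup, fixed, standing anywhere in the work area. Wall 76 mm across outside on a foot disc 84 mm across; round well 64 mm across; well floor 4 mm above the table, rim 20 mm above the table (well 16 mm deep). All of it is steel with a black rubber sole, so heavy that it does not move. Origin: centre of the underside, z up.
- wide_holder_2: Weighted bottle holder of the wide kind: a low, open round steel cup, fixed, standing anywhere in the work area. Wall 76 mm across outside on a foot disc 84 mm across; round well 64 mm across; well floor 4 mm above the table, rim 20 mm above the table (well 16 mm deep). All of it is steel with a black rubber sole, so heavy that it does not move. Origin: centre of the underside, z up.
- narrow_holder_1: Weighted bottle holder of the narrow kind: a low, open round steel cup, fixed, standing anywhere in the work area. Wall 60 mm across outside on a foot disc 68 mm across; round well 48 mm across; well floor 4 mm above the table, rim 20 mm above the table (well 16 mm deep). All of it is steel with a black rubber sole, so heavy that it does not move. Origin: centre of the underside, z up.
- narrow_holder_2: Weighted bottle holder of the narrow kind: a low, open round steel cup, fixed, standing anywhere in the work area. Wall 60 mm across outside on a foot disc 68 mm across; round well 48 mm across; well floor 4 mm above the table, rim 20 mm above the table (well 16 mm deep). All of it is steel with a black rubber sole, so heavy that it does not move. Origin: centre of the underside, z up.
- bored_cap: Bystander: loose ribbed white filter screw cap with a hole in its top, 50 mm across, 44 mm tall; to be left where it stands. Origin: centre of the underside.
- plain_cap: Bystander: loose ribbed white screw cap with a closed flat top, 50 mm across, 34 mm tall; to be left where it stands. Origin: centre of the underside.

How it is judged (in metres and radians):
At the end, for the whole second after the job is handed in: Each big bottle stands in a wide holder of its own and each dropper bottle in a narrow holder of its own (axis within 12 mm of the holder's, underside less than 8 mm above the holder's underside, tilted less than 0.12 rad), all at rest; both white caps within 30 mm of where they began ((((horizontal distance between big_bottle_1 and wide_holder_1 below 0.012 m and z of big_bottle_1 in the frame of wide_holder_1 below 0.008 m) and (horizontal distance between big_bottle_2 and wide_holder_2 below 0.012 m and z of big_bottle_2 in the frame of wide_holder_2 below 0.008 m)) or ((horizontal distance between big_bottle_1 and wide_holder_2 below 0.012 m and z of big_bottle_1 in the frame of wide_holder_2 below 0.008 m) and (horizontal distance between big_bottle_2 and wide_holder_1 below 0.012 m and z of big_bottle_2 in the frame of wide_holder_1 below 0.008 m))) and (((horizontal distance between dropper_bottle_1 and narrow_holder_1 below 0.012 m and z of dropper_bottle_1 in the frame of narrow_holder_1 below 0.008 m) and (horizontal distance between dropper_bottle_2 and narrow_holder_2 below 0.012 m and z of dropper_bottle_2 in the frame of narrow_holder_2 below 0.008 m)) or ((horizontal distance between dropper_bottle_1 and narrow_holder_2 below 0.012 m and z of dropper_bottle_1 in the frame of narrow_holder_2 below 0.008 m) and (horizontal distance between dropper_bottle_2 and narrow_holder_1 below 0.012 m and z of dropper_bottle_2 in the frame of narrow_holder_1 below 0.008 m))) and angle between each of big_bottle_1, big_bottle_2, dropper_bottle_1, dropper_bottle_2's own z axis and vertical below 0.12 rad and linear speed of each of big_bottle_1, big_bottle_2, dropper_bottle_1, dropper_bottle_2 below 0.02 m/s and distance of each of bored_cap, plain_cap from where it was at the start of the episode below 0.03 m); the robot touches nothing.
It fails at once if a bottle is tipped by more than 0.6 rad (angle between any of big_bottle_1, big_bottle_2, dropper_bottle_1, dropper_bottle_2's own z axis and vertical above 0.6 rad).
It fails at once if a bottle is dropped or thrown (in free flight at more than 0.7 m/s) ((contact force between big_bottle_1 and anything else below 0.02 N and linear speed of big_bottle_1 above 0.7 m/s) or (contact force between big_bottle_2 and anything else below 0.02 N and linear speed of big_bottle_2 above 0.7 m/s) or (contact force between dropper_bottle_1 and anything else below 0.02 N and linear speed of dropper_bottle_1 above 0.7 m/s) or (contact force between dropper_bottle_2 and anything else below 0.02 N and linear speed of dropper_bottle_2 above 0.7 m/s)).
It also fails if it takes over 112 s, if anything falls off the work surface, if the arm or the gripper's body presses on something with over 40 N, if the wrist force passes 120 N, or if a joint passes its speed limit or range.

ROBOT

A 7-joint arm with a two-finger parallel gripper is mounted at the origin on a cart in front of the work surface, level with it; the furniture and walls round the work are solid. World frame = base frame: x ahead of the robot, y to its left, z up, the work surface at z = 0. Lengths are in mm, angles in rad, forces in N, time in s.
With the tool pointing down it reaches from about 425 to 875 mm from the base axis. Payload 8.4 kg.
Tool frame: the origin (TCP) lies midway between the tips of the shut fingers; the grasp point (between the pads) lies 19 mm behind it (manip.hold_point_z is the distance from the TCP to the grasp point, in mm); z points along the fingers, y is the line along which they close (so a half turn about z gives the same grasp; the last joint's range is limited). The gripper opens to 87 mm and grips with 3 to 60 N. Pads are 19 mm wide; open, the fingers measure 117 mm over their backs; the gripper's body (75 mm by 190 mm) begins 51 mm behind the grasp point.
Start: joints at [1.22, 0.333, 0.04, 1.465, -0.013, 1.343, -0.059], TCP at [161.925, -629.479, 222.546] pointing down, gripper open.
Joint ranges: [-2.58, 2.58], [-0.38, 2.09], [-1.3, 1.39], [0.25, 2.4], [-1.5, 4.64], [0.08, 2.09], [-2.65, 2.65]. Speed limits (rad/s): [2.22, 2.22, 2.79, 2.79, 3.14, 3.14, 3.14].

INTERFACE

Orientations are given as a 3x3 rotation matrix whose columns are the frame's x, y, z axes.
In Python, from rig import manip, cams gives the robot as it stands.
- The arm moves only by the tool drive_tool, never from a script. Its argument "series" is a list of rows, each a list of 7 numbers: the turn, a rotation vector about the tool's x, y, z in units of 90 degrees (1.0 is 90 degrees), then the shift along the tool's x, y, z in units of 750 mm (1.0 is 750 mm), then the opening, from 0 (shut) to 1 (fully open). In form: [[wx, wy, wz, x, y, z, claw], ...]. A call has 1 to 8 rows; each row shifts and turns the commanded pose from where the row before left it, along the tool's axes as they then stand; what a row does not reach is not made up. A row lasts 1/8 s, in which the tool goes at most 62.5 mm and 10.7 degrees, less where a joint would pass 70% of its speed; a pose out of reach is approached as far as the arm can. A call with a number of a shift or a turn outside -1 to 1 is refused whole. A call with a gripper value outside its range is refused whole. The fingers move at their own pace and stop on an object; "force" is the grip in N (left out, the last holds). Time passes only in rows, so rows that do not move let the fingers close. It gives the time, the measured TCP pose, the force, the opening and the grip force at its end, in the units of the state.
- manip.state(): the state, without advancing time (a new reading comes with each control period).
- cams.grab_frame(name): name is "scene" or "top" or "wrist"; returns the picture (400x640x3 uint8, red, green, blue); there is no depth.
- cams.camera_model(name): a dict with "fx", "fy", "cx", "cy" (pixels), "rvec" (rotation vector, rad) and "tvec" (3), from world to camera coordinates, as OpenCV has them; the wrist camera has in their place "tool_from_camera" (4x4, takes a point from camera to tool coordinates, whose origin is the TCP and whose axes are the flange's). Camera axes: x right, y down, z forward; pixel columns grow to the right and rows downward; lengths in mm; the calibration is good to about 2 mm. A picture is of the moment at which its call begins: read the wrist's pose just before it. camera_model takes no time and is no camera call.
- manip.finish_job(): hands the job in; it is judged then, once.
The state is a dict: "clock": time; "qpos": joint angles; "dq": joint speeds; "effort": joint torques, N m; "position": TCP position; "eef_rot": TCP orientation; "force": force on the tool from outside, world axes, zero at the start; "wrist_torque": the same for the moment, N m; "width": opening from 0.0 (shut) to 1.0 (fully open); "gripper_force": force on a finger pad.
Only numpy, scipy, OpenCV 4.12 (cv2) and the standard library are available. Lean on these libraries where they do the work, as an engineer would, in place of code of your own. Each camera call takes 0.05 s, during which the arm holds its last target. There are 200 camera calls.

## Working session

There is one attempt and no reset: what is moved stays moved. The work goes in short steps, Python scripts to look and compute and a tool call to move; the robot and the scene stay as the last step left them, time stands still between calls to the robot, and variables do not carry over. Pictures are saved under pics/ and viewed, at most 14 in all, crops included, and the job is handed in when it is done.

Besides the shell and the picture viewer there is one more tool, called after "Call:" in YAML: its name, and indented under it one key for each argument. drive_tool: Moves the arm, as the interface text tells. Shifts and turns lie within -1 to 1; 1 stands for 750 mm of shift or 90 degrees of turn. Its arguments: {"type":"object","properties":{"series":{"type":"array"},"force":{"type":"number"}},"required":["series"]}

```bash
mkdir -p pics; ls; python3 - <<'E'
from rig import manip,cams
import cv2,numpy as np
np.set_printoptions(precision=4,suppress=True)
for n in("scene","top"):
    im=cams.grab_frame(n); np.save(f"pics/{n}0.npy",im); cv2.imwrite(f"pics/{n}0.png",im[:,:,::-1]); print(n,cams.camera_model(n))
print(cams.camera_model("wrist")); s=manip.state(); print(s); print(manip.hold_point_z)
E
```

```text
pics
scene {'fx': 511.2941624897956, 'fy': 511.2941624897956, 'cx': 319.83360826814595, 'cy': 198.4115169998705, 'rvec': array([ 0.5981, -2.474 ,  1.3841]), 'tvec': array([ 452.1589,  153.803 , 1070.2056])}
top {'fx': 502.81371522396796, 'fy': 502.81371522396796, 'cx': 319.16533019142446, 'cy': 204.59408584426936, 'rvec': array([ 2.1673, -2.1139,  0.1874]), 'tvec': array([ -12.6334,  510.0339, 1213.034 ])}
{'fx': 292.87108017476703, 'fy': 292.87108017476703, 'cx': 320.4812962515124, 'cy': 201.2862396154341, 'tool_from_camera': array([[  -0.0001,   -0.9669,   -0.2552,   68.8936],
       [   1.    ,   -0.0003,    0.0007,    0.0018],
       [  -0.0008,   -0.2552,    0.9669, -161.8754],
       [   0.    ,    0.    ,    0.    ,    1.    ]])}
{'clock': 0.1, 'qpos': array([ 1.2198,  0.3338,  0.0399,  1.4661, -0.0134,  1.3433, -0.0585]), 'dq': array([-0.0009, -0.0014, -0.0002, -0.003 , -0.0001, -0.0017, -0.0008]), 'effort': array([  0.0049, -65.7812,   1.3407, -40.471 ,  -0.0595,   0.041 ,
         0.    ]), 'position': array([ 161.8137, -629.1146,  221.7832]), 'eef_rot': array([[ 0.9685,  0.2491, -0.0004],
       [ 0.2491, -0.9685,  0.0013],
       [-0.0001, -0.0014, -1.    ]]), 'force': array([-0.2804, -0.5818,  0.328 ]), 'wrist_torque': array([ 0.0175, -0.0039, -0.0005]), 'gripper_force': 0.0, 'width': 1.0014960274397182}
18.700000000000003
```

View pics/top0.png

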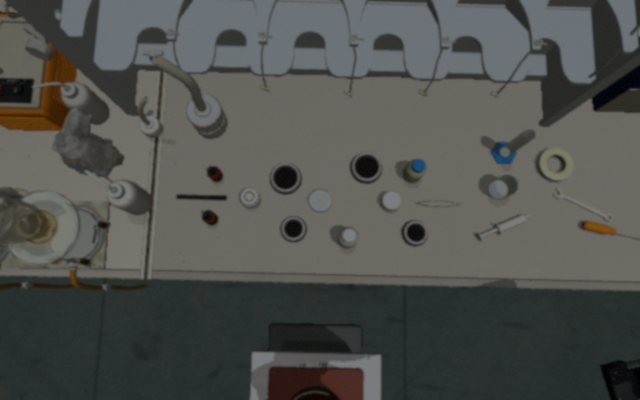

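View pics/scene0.png

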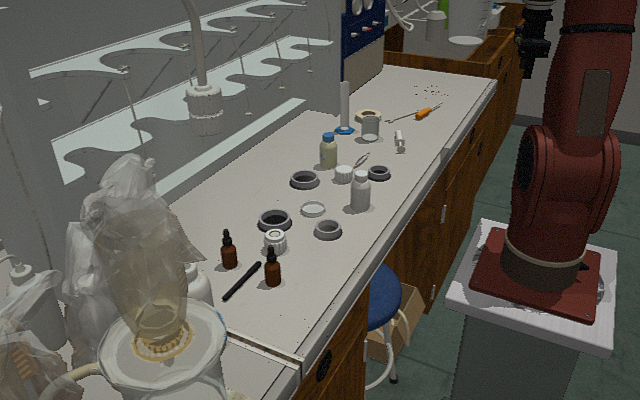

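The top view shows droppers at (215,173) and (210,217), and the big bottles at (348,237) white and (415,170) blue cap. The wide holders are at (286,178) and (366,167), the narrow ones at (293,228) and (414,232), and the caps at (249,198) and (391,200). The scene view agrees. Next I'll enlarge it to refine the positions.

```bash
cat > h.py <<'E'
import numpy as np,cv2
from rig import manip,cams
np.set_printoptions(precision=1,suppress=True)
def ray(n,uv,z,st=None):
    c=cams.camera_model(n); d=np.array([(uv[0]-c['cx'])/c['fx'],(uv[1]-c['cy'])/c['fy'],1.])
    if n=="wrist":
        T=c['tool_from_camera']; R=st['eef_rot']@T[:3,:3]; o=st['position']+st['eef_rot']@T[:3,3]; d=R@d
    else:
        R=cv2.Rodrigues(c['rvec'])[0]; o=-R.T@c['tvec']; d=R.T@d
    return o+d*(z-o[2])/d[2]
def proj(n,P):
    c=cams.camera_model(n); K=np.array([[c['fx'],0,c['cx']],[0,c['fy'],c['cy']],[0,0,1]])
    return cv2.projectPoints(np.array([P],float),c['rvec'],c['tvec'],K,None)[0].ravel()
E
python3 - <<'E'
from h import *
t=np.load("pics/top0.npy"); s=np.load("pics/scene0.npy")
c=cv2.resize(t[140:260,190:440],None,fx=3.2,fy=3.2,interpolation=cv2.INTER_CUBIC)
cv2.imwrite("pics/topc.png",np.clip(c[:,:,::-1]*1.5,0,255).astype('uint8'))
g=cv2.cvtColor(t,cv2.COLOR_RGB2GRAY)
# dark blobs: wells
m=(g<50).astype('uint8');m[:150]=0;m[250:]=0;m[:,:180]=0;m[:,450:]=0
n,l,st,ce=cv2.connectedComponentsWithStats(m)
for i in range(1,n):
    if st[i,4]>40: print("dark",st[i],ce[i],ray("top",ce[i],4),ray("top",ce[i],20), ray("top",ce[i],90))
hs=cv2.cvtColor(t,cv2.COLOR_RGB2HSV)
for nm,mm in (("blue",(hs[...,0]>95)&(hs[...,0]<125)&(hs[...,1]>120)),("amber",(hs[...,1]>120)&((hs[...,0]<20)|(hs[...,0]>170))&(g<100)),("white",(g>165))):
    m=mm.astype('uint8');m[:150]=0;m[250:]=0;m[:,:180]=0;m[:,450:]=0
    n,l,st,ce=cv2.connectedComponentsWithStats(m)
    for i in range(1,n):
        if st[i,4]>25: print(nm,st[i],ce[i],ray("top",ce[i],98),ray("top",ce[i],40))
E
```

```text
dark [355 155  24  23 410] [366.3 166.2] [ 621.1 -120.8    4. ] [ 617.1 -119.1   20. ] [ 599.8 -111.9   90. ]
dark [208 167  14  15 163] [214.4 173.6] [590.8 273.    4. ] [587.2 269.8  20. ] [571.5 255.4  90. ]
dark [274 166  23  23 417] [285.1 177. ] [586.8  89.9   4. ] [583.3  88.9  20. ] [567.8  84.6  90. ]
dark [403 168  10  14  69] [406.4 175.5] [ 599.1 -225.4    4. ] [ 595.5 -222.5   20. ] [ 579.3 -209.5   90. ]
dark [180 195  46   5 151] [203.4 197. ] [528.5 297.7   4. ] [525.7 294.1  20. ] [513.4 278.4  90. ]
dark [203 211  15  14 158] [209.7 217.5] [475.9 278.4   4. ] [473.8 275.1  20. ] [464.4 260.4  90. ]
dark [285 220  17  17 234] [293.  228.1] [453.8  65.1   4. ] [452.   64.4  20. ] [443.8  61.5  90. ]
dark [407 224  18  17 234] [415.6 232.1] [ 451.7 -248.4    4. ] [ 449.9 -245.1   20. ] [ 441.8 -230.9   90. ]
blue [412 160  13  12 127] [418.  165.4] [ 603.3 -236.4   98. ] [ 617.9 -248.5   40. ]
amber [209 168  12  13  86] [215.7 175.1] [566.1 250.6  98. ] [578.9 262.4  40. ]
amber [204 212  13  12  81] [211.1 218.7] [460.4 255.3  98. ] [468.  267.3  40. ]
```

View pics/topc.png

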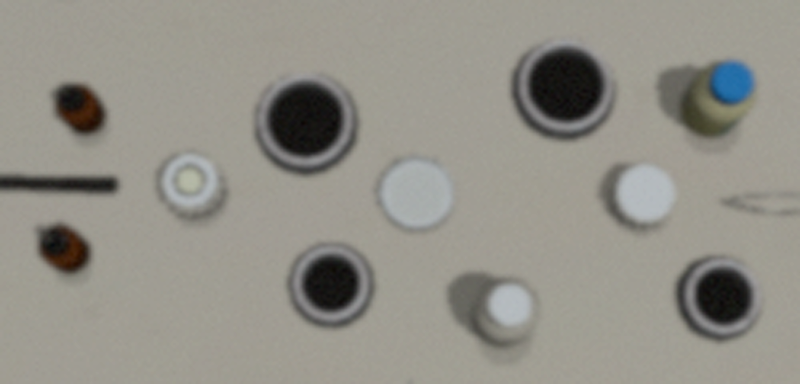

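```bash
python3 - <<'E'
from h import *
f=lambda x,y:(190+(x+.5)/3.2-.5,140+(y+.5)/3.2-.5)
R=cv2.Rodrigues(cams.camera_model("top")['rvec'])[0];print("topcam",-R.T@cams.camera_model("top")['tvec'])
for n,p,z in (("wideA",(305.5,122),20),("wideB",(564,88),20),("narA",(331,284),20),("narB",(719.5,297),20),("big2cap",(731,83),95),("big1cap",(510.5,304),96),("bored",(190,181),44),("plain",(645,193),34),("dr1top",(69,97),88),("dr2top",(53,240),88)):
    P=ray("top",f(*p),z); B=P*[1,1,0]; print(n,P,"scene base",proj("scene",B),"at z",proj("scene",P))
s=np.load("pics/scene0.npy"); c=cv2.resize(s[110:300,200:410],None,fx=3.1,fy=3.1,interpolation=cv2.INTER_CUBIC); cv2.imwrite("pics/sc.png",c[:,:,::-1])
E
```

```text
topcam [ 305.2   10.9 1280. ]
wideA [581.1  88.7  20. ] scene base [276.8 223.4] at z [276.4 216.5]
wideB [ 614.6 -118.1   20. ] scene base [306.  182.5] at z [305.8 176.1]
narA [451.3  64.1  20. ] scene base [329.4 232. ] at z [329.4 225. ]
narB [ 448.8 -242.3   20. ] scene base [379.3 175.9] at z [379.6 169.6]
big2cap [ 603.5 -237.1   95. ] scene base [329.1 165.3] at z [329.  135.4]
big1cap [431.  -72.2  96. ] scene base [360.6 206.4] at z [361.8 173.1]
bored [526.5 175.5  44. ] scene base [277.2 249. ] at z [276.1 233. ]
plain [ 528.  -181.3   34. ] scene base [344.4 179.3] at z [344.5 168.4]
dr1top [580.8 264.1  88. ] scene base [234.2 264.4] at z [230.  230.9]
dr2top [471.2 269.6  88. ] scene base [276.1 280.9] at z [273.6 246.6]
```

View pics/sc.png

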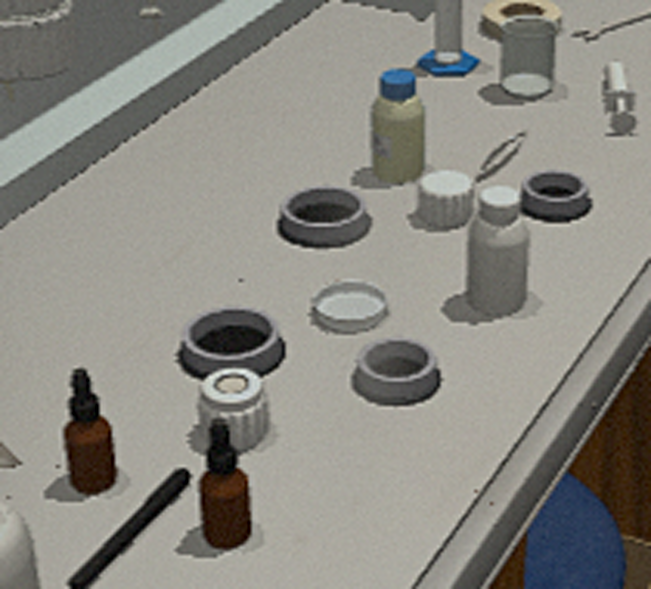

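Call:
drive_tool:
  series:
    - [0,0,0.08,0.0,0,-0.02,1]
    - [0,0,0.08,0.03,-0.04,-0.03,1]
    - [0,0,0,0.04,-0.06,-0.03,1]
    - [0,0,0,0.04,-0.06,-0.02,1]
  force: 15

```text
clock: 0.6
position: [241.2, -505.6, 298.2]
eef_rot: [[1.0, -0.0, 0.0], [-0.0, -1.0, -0.0], [0.0, 0.0, -1.0]]
force: [0.6, 1.0, 0.9]
width: 1.001
gripper_force: 0.0
```

The scene view agrees to about 1 px for the holders and big bottles, with bases at (328,166) and (360,207). The droppers will be refined by the wrist camera. I'm moving above big_bottle_2 to look.

Call:
drive_tool:
  series:
    - [0,0,0,0.05,-0.035,0.01,1]
    - [0,0,0,0.06,-0.045,0.015,1]
    - [0,0,0,0.06,-0.045,0.02,1]
    - [0,0,0,0.06,-0.045,0.02,1]
    - [0,0,0,0.06,-0.045,0.02,1]
    - [0,0,0,0.06,-0.045,0.02,1]
    - [0,0,0,0.06,-0.045,0.015,1]
    - [0,0,0,0.05,-0.035,0.01,1]

```text
clock: 1.6
position: [586.6, -249.6, 199.0]
eef_rot: [[1.0, 0.002, -0.001], [0.002, -1.0, 0.001], [-0.001, -0.001, -1.0]]
force: [0.4, -0.5, 1.6]
width: 1.001
gripper_force: 0.0
```

```bash
python3 - <<'E'
from h import *
import pickle
for k in range(1):
    s=manip.state(); im=cams.grab_frame("wrist"); pickle.dump((s,im),open("pics/w1.pkl","wb")); cv2.imwrite("pics/w1.png",im[:,:,::-1]); print(s['position'],s['qpos'],s['clock'])
E
```

```text
[ 586.6 -249.6  199. ] [ 0.6  0.3 -0.3  1.5  0.1  1.3 -1.3] 1.6
```

View pics/w1.png

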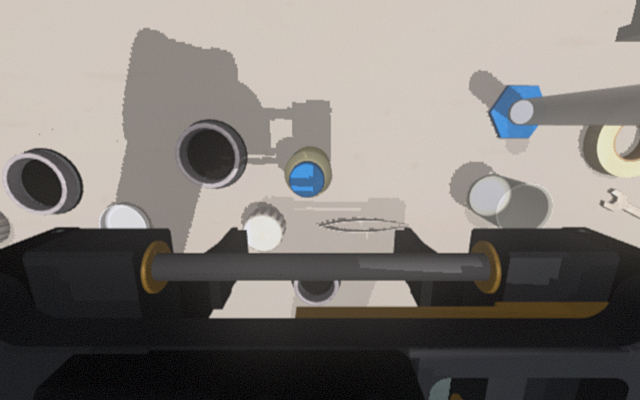

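Wrist view: blue cap at (306,179), wideB rim near (211,153), wideA rim near (44,181). Next I'll fit these.

```bash
python3 - <<'E'
from h import *
import pickle
s,im=pickle.load(open("pics/w1.pkl","rb"))
hs=cv2.cvtColor(im,cv2.COLOR_RGB2HSV)
m=((hs[...,0]>95)&(hs[...,0]<125)&(hs[...,1]>120)).astype('uint8'); m[:, :250]=0;m[:,360:]=0;m[:120]=0;m[230:]=0
c=max(cv2.findContours(m,0,1)[0],key=len); print(cv2.minEnclosingCircle(c)); b=cv2.minEnclosingCircle(c)[0]; print("big2",ray("wrist",b,97,s))
for p in((211,153),(44,181)): print(ray("wrist",p,20,s))
print([ray("wrist",p,20,s) for p in((176,154),(246,154),(211,120),(211,187),(4,181),(83,181))])
E
```

```text
((306.1307373046875, 178.99778747558594), 17.13089942932129)
big2 [ 606.9 -236.7   97. ]
[ 622.8 -123.5   20. ]
[589.7  77.   20. ]
[array([621.6, -83. ,  20. ]), array([ 621.8, -163.8,   20. ]), array([ 659.5, -126.9,   20. ]), array([ 582.8, -119.7,   20. ]), array([589.6, 124.3,  20. ]), array([589.8,  30.9,  20. ])]
```

Call:
drive_tool:
  series:
    - [0,0,0,0.0247,-0.0168,0.02,1]
    - [0,0,0,0,0,0.05,1]
    - [0,0,0,0,0,0.06,1]
    - [0,0,0,0,0,0.055,1]
    - [0,0,0,0,0,0.032,1]
    - [0,0,0,0,0,0,0.4]
    - [0,0,0,0,0,0,0.4]
    - [0,0,0,0,0,0,0.4]
  force: 15

```text
clock: 2.65
position: [604.7, -239.6, 38.8]
eef_rot: [[1.0, 0.0, 0.002], [0.0, -1.0, -0.001], [0.002, 0.001, -1.0]]
force: [0.4, -0.3, 0.2]
width: 0.747
gripper_force: 0.0
```

Call:
drive_tool:
  series:
    - [0,0,0,0,0,0,0.3]
    - [0,0,0,0,0,0,0.3]
    - [0,0,0,0,0,0,0.3]
    - [0,0,0,0,0,0,0.3]

```text
clock: 3.15
position: [604.3, -239.0, 38.1]
eef_rot: [[1.0, 0.001, 0.001], [0.001, -1.0, -0.0], [0.001, 0.0, -1.0]]
force: [-0.7, 2.1, 6.1]
width: 0.561
gripper_force: 15.0
```

Call:
drive_tool:
  series:
    - [0,0,0,0,0,-0.015,0.3]
    - [0,0,0,0,0,-0.035,0.3]
    - [0,0,0,0,0,-0.03,0.3]
    - [0,0,0,0.008,-0.02,-0.02,0.3]
    - [0,0,0,0.008,-0.03,0,0.3]
    - [0,0,0,0,-0.02,0,0.3]
    - [0,0,0,0,0,0,0.3]

```text
clock: 4.03
position: [615.8, -184.4, 112.0]
eef_rot: [[1.0, 0.003, -0.001], [0.003, -1.0, 0.001], [-0.001, -0.001, -1.0]]
force: [-0.0, 0.8, -0.7]
width: 0.557
gripper_force: 15.0
```

```bash
python3 - <<'E'
from h import *
import pickle
s=manip.state(); im=cams.grab_frame("wrist"); pickle.dump((s,im),open("pics/w2.pkl","wb")); cv2.imwrite("pics/w2.png",cv2.resize(im,(800,500))[:,:,::-1]); print(s['position'],s['width'],s['clock'])
E
```

```text
[ 615.8 -184.4  112. ] 0.5573411603813866 4.025
```

View pics/w2.png

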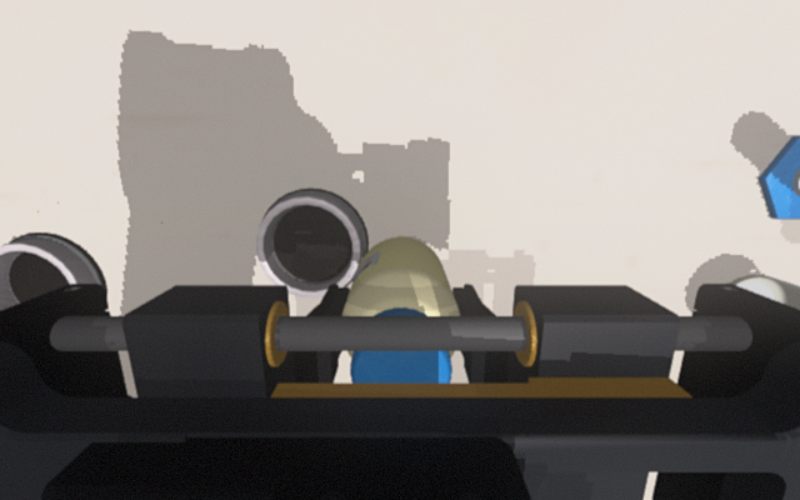

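```bash
python3 - <<'E'
from h import *
import pickle
s,im=pickle.load(open("pics/w2.pkl","rb"))
g=lambda p:ray("wrist",((p[0]+.5)/1.25-.5,(p[1]+.5)/1.25-.5),20,s)
for nm,pts in(("outer",((261,242),(368,242),(314,190),(314,294))),("inner",((271,242),(356,242),(313,200),(313,285)))):
    P=[g(p) for p in pts]; print(nm,P,np.mean(P[:2],0)[1],np.mean(P[2:],0)[0])
E
```

```text
outer [array([624.5, -85.1,  20. ]), array([ 624.8, -161.3,   20. ]), array([ 661.3, -125. ,   20. ]), array([ 585.1, -120.6,   20. ])] -123.20450057515777 623.2250206094644
inner [array([624.5, -92.2,  20. ]), array([ 624.7, -152.8,   20. ]), array([ 654.5, -123.9,   20. ]), array([ 592.2, -120.3,   20. ])] -122.49218873328189 623.328018588702
```

Call:
drive_tool:
  series:
    - [0,0,0,0.0056,-0.03,0,0.3]
    - [0,0,0,0,-0.034,0,0.3]
    - [0,0,0,0,-0.02,0.01,0.3]
    - [0,0,0,0,0,0.03,0.3]
    - [0,0,0,0,0,0.02,0.3]
    - [0,0,0,0,0,0,0.3]

```text
clock: 4.82
position: [618.7, -124.4, 65.5]
eef_rot: [[1.0, -0.001, -0.003], [-0.001, -1.0, 0.0], [-0.003, -0.0, -1.0]]
force: [-0.2, 0.2, -1.7]
width: 0.556
gripper_force: 15.0
```

```bash
python3 - <<'E'
from h import *
import pickle
s=manip.state(); print(s['position'],s['force']); im=cams.grab_frame("scene"); cv2.imwrite("pics/s2.png",cv2.resize(im[100:230,230:400],None,fx=3.5,fy=3.5,interpolation=2)[:,:,::-1])
E
```

```text
[ 618.7 -124.4   65.5] [-0.2  0.2 -1.7]
```

View pics/s2.png

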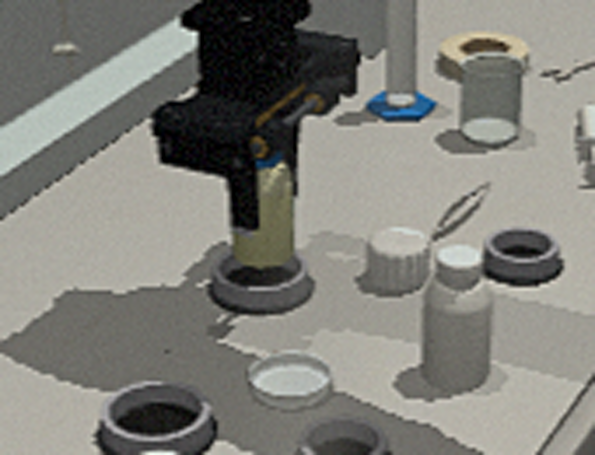

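The bottle is over the holder, base centre near (263,262) and rim centre near (262,277), so it's centred sideways. I'm lowering it.

Call:
drive_tool:
  series:
    - [0,0,0,0,0.0,0.014,0.3]
    - [0,0,0,0,0.0,0.01,0.3]
    - [0,0,0,0,0.0,0.004,0.3]
    - [0,0,0,0,0,0.002,0.3]
    - [0,0,0,0,0,0,0.3]

```text
clock: 5.5
position: [620.1, -123.6, 44.9]
eef_rot: [[1.0, 0.0, 0.0], [0.0, -1.0, 0.0], [0.0, -0.0, -1.0]]
force: [-0.5, -0.9, -1.7]
width: 0.56
gripper_force: 15.0
```

Call:
drive_tool:
  series:
    - [0,0,0,0,0.0,0.002,0.3]
    - [0,0,0,0,0.0,0.002,0.3]
    - [0,0,0,0,0,0,0.3]

```text
clock: 5.88
position: [620.2, -123.6, 42.1]
eef_rot: [[1.0, 0.0, 0.0], [0.0, -1.0, -0.0], [0.0, 0.0, -1.0]]
force: [-1.1, 0.5, 0.5]
width: 0.563
gripper_force: 15.0
```

Call:
drive_tool:
  series:
    - [0,0,0,0,0,0.0007,0.7]
    - [0,0,0,0,0,0,0.7]
    - [0,0,0,0,0,0,0.85]
    - [0,0,0,0,0,-0.01,0.9]
    - [0,0,0,0,0,-0.05,1]
    - [0,0,0,0,0,-0.07,1]
    - [0,0,0,0,0,-0.07,1]
    - [0,0,0,-0.02,-0.0,-0.02,1]

```text
clock: 6.88
position: [607.0, -123.4, 211.0]
eef_rot: [[1.0, 0.001, 0.006], [0.001, -1.0, -0.001], [0.006, 0.001, -1.0]]
force: [-0.9, -1.1, -1.2]
width: 1.0
gripper_force: 0.0
```

Call:
drive_tool:
  series:
    - [0,0,0,-0.06,-0.02,0,1]
    - [0,0,0,-0.06,-0.02,0,1]
    - [0,0,0,-0.06,-0.01,0,1]
    - [0,0,0,-0.03,0,0,1]
    - [0,0,0,0,0,0,1]

```text
clock: 7.5
position: [446.7, -86.3, 207.2]
eef_rot: [[1.0, -0.0, 0.001], [-0.0, -1.0, -0.001], [0.001, 0.001, -1.0]]
force: [1.0, -0.1, -0.2]
width: 0.997
gripper_force: 0.0
```

```bash
python3 - <<'E'
from h import *
import pickle
s=manip.state(); im=cams.grab_frame("wrist"); pickle.dump((s,im),open("pics/w3.pkl","wb")); cv2.imwrite("pics/w3.png",cv2.resize(im,(800,500))[:,:,::-1]); print(s['position'],s['width'],s['clock'])
E
```

```text
[446.7 -86.3 207.2] 0.9967764549018094 7.5
```

View pics/w3.png

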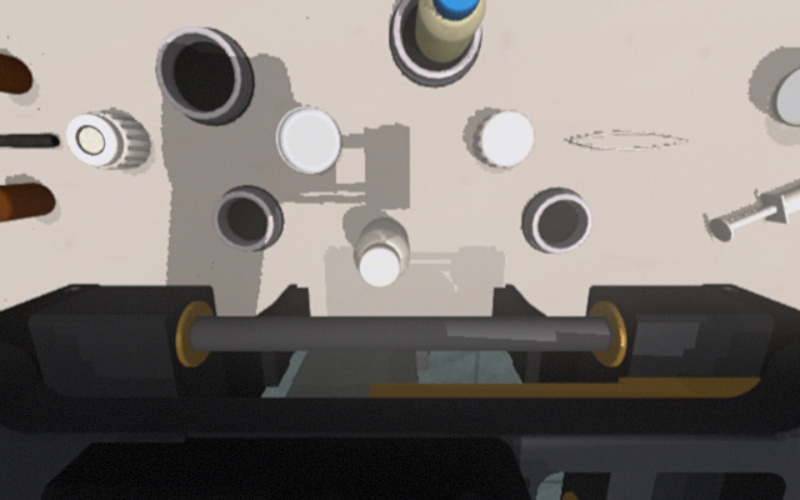

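big_bottle_2 is standing in wideB. The view also shows big_bottle_1's cap at (379,265), narA at (248,218), narB at (557,220) and wideA at (201,74), in 800x500 pixels.

```bash
python3 - <<'E'
from h import *
import pickle
s,im=pickle.load(open("pics/w3.pkl","rb"))
g=lambda p,z:ray("wrist",((p[0]+.5)/1.25-.5,(p[1]+.5)/1.25-.5),z,s)
print("big1",g((379.5,266),97)); print("ends",[g(p,97) for p in((358,266),(401,266))])
print("narA",g((248,218),20),"narB",g((557,220),20),"wideA",g((200,73),20),"bored",g((92,141),44),"dish",g((309,140),10))
print("wideB",g((435,38),20))
E
```

```text
big1 [432.6 -70.4  97. ]
ends [array([432.6, -53.7,  97. ]), array([432.6, -87.1,  97. ])]
narA [457.5  59.9  20. ] narB [ 455.4 -237.8   20. ] wideA [585.3  88.3  20. ] bored [527.6 175.3  44. ] dish [529.7  -0.9  10. ]
wideB [ 612.8 -116.3   20. ]
```

Call:
drive_tool:
  series:
    - [0,0,0,-0.0196,-0.0204,0.01,1]
    - [0,0,0,0,0,0.045,1]
    - [0,0,0,0,0,0.06,1]
    - [0,0,0,0,0,0.06,1]
    - [0,0,0,0,0,0.035,1]
    - [0,0,0,0,0,0.015,1]
    - [0,0,0,0,0,0,0.8]
    - [0,0,0,0,0,0,0.7]

```text
clock: 8.55
position: [433.9, -70.9, 38.6]
eef_rot: [[1.0, 0.0, 0.002], [0.0, -1.0, -0.0], [0.002, 0.0, -1.0]]
force: [-0.4, 0.1, 0.3]
width: 0.853
gripper_force: 0.0
```

Call:
drive_tool:
  series:
    - [0,0,0,0,0,0,0.3]
    - [0,0,0,0,0,0,0.3]
    - [0,0,0,0,0,0,0.3]
    - [0,0,0,0,0,0,0.3]
    - [0,0,0,0,0,0,0.3]
    - [0,0,0,0,0,0,0.3]

```text
clock: 9.3
position: [433.1, -70.9, 37.9]
eef_rot: [[1.0, 0.0, 0.001], [0.0, -1.0, -0.0], [0.001, 0.0, -1.0]]
force: [-2.0, 0.6, 6.5]
width: 0.559
gripper_force: 15.0
```

Call:
drive_tool:
  series:
    - [0,0,0,0,0,-0.02,0.3]
    - [0,0,0,0,0,-0.045,0.3]
    - [0,0,0,0.02,-0.02,-0.035,0.3]
    - [0,0,0,0.04,-0.042,0,0.3]
    - [0,0,0,0.045,-0.048,0,0.3]
    - [0,0,0,0.045,-0.048,0,0.3]
    - [0,0,0,0.035,-0.035,0,0.3]
    - [0,0,0,0.0182,-0.02,0,0.3]

```text
clock: 10.3
position: [586.0, 90.8, 113.1]
eef_rot: [[1.0, 0.002, -0.0], [0.002, -1.0, 0.001], [-0.0, -0.001, -1.0]]
force: [0.0, 0.3, -0.8]
width: 0.562
gripper_force: 15.0
```

Call:
drive_tool:
  series:
    - [0,0,0,0,0,0.015,0.3]
    - [0,0,0,0,0,0.025,0.3]
    - [0,0,0,0,0,0.015,0.3]
    - [0,0,0,0,0,0,0.3]

```text
clock: 10.8
position: [583.9, 88.0, 69.9]
eef_rot: [[1.0, -0.0, -0.003], [-0.0, -1.0, -0.001], [-0.003, 0.001, -1.0]]
force: [0.2, -0.7, -0.7]
width: 0.559
gripper_force: 15.0
```

Call:
drive_tool:
  series:
    - [0,0,0,0.001,0,0.012,0.3]
    - [0,0,0,0,0,0.012,0.3]
    - [0,0,0,0,0,0.006,0.3]
    - [0,0,0,0,0,0.004,0.3]
    - [0,0,0,0,0,0.0,0.3]
    - [0,0,0,0,0,0.0,0.3]

```text
clock: 11.55
position: [586.0, 89.0, 46.0]
eef_rot: [[1.0, 0.0, 0.0], [0.0, -1.0, 0.0], [0.0, -0.0, -1.0]]
force: [-0.0, -0.0, -1.4]
width: 0.561
gripper_force: 15.0
```

Call:
drive_tool:
  series:
    - [0,0,0,0,0,0.002,0.3]
    - [0,0,0,0,0,0.002,0.3]
    - [0,0,0,0,0,0.0013,0.3]
    - [0,0,0,0,0,0.0,0.3]
    - [0,0,0,0,0,0.0,0.3]

```text
clock: 12.18
position: [585.9, 88.9, 42.1]
eef_rot: [[1.0, 0.0, 0.0], [0.0, -1.0, -0.0], [0.0, 0.0, -1.0]]
force: [-2.4, -1.1, 3.3]
width: 0.561
gripper_force: 15.0
```

Call:
drive_tool:
  series:
    - [0,0,0,0,0,0,0.7]
    - [0,0,0,0,0,0,0.7]
    - [0,0,0,0,0,0,0.85]
    - [0,0,0,0,0,-0.01,0.9]
    - [0,0,0,0,0,-0.05,1]
    - [0,0,0,0,0,-0.07,1]
    - [0,0,0,0,0,-0.07,1]
    - [0,0,0,-0.02,0,-0.02,1]

```text
clock: 13.18
position: [572.7, 89.5, 211.2]
eef_rot: [[1.0, 0.0, 0.006], [0.0, -1.0, 0.001], [0.006, -0.001, -1.0]]
force: [-1.0, -0.1, -0.5]
width: 0.997
gripper_force: 0.0
```

Call:
drive_tool:
  series:
    - [0,0,0,-0.04,-0.05,0,1]
    - [0,0,0,-0.045,-0.06,0,1]
    - [0,0,0,-0.045,-0.06,0,1]
    - [0,0,0,-0.02,-0.03,0,1]
    - [0,0,0,0,0,0,1]
    - [0,0,0,0,0,0,1]

```text
clock: 13.92
position: [458.9, 238.1, 207.1]
eef_rot: [[1.0, -0.0, 0.001], [-0.0, -1.0, -0.0], [0.001, 0.0, -1.0]]
force: [0.3, -0.6, -0.4]
width: 1.0
gripper_force: 0.0
```

```bash
python3 - <<'E'
from h import *
import pickle
s=manip.state(); im=cams.grab_frame("wrist"); pickle.dump((s,im),open("pics/w4.pkl","wb")); cv2.imwrite("pics/w4.png",cv2.resize(im,(800,500))[:,:,::-1]); print(s['position'],s['width'],s['clock'])
E
```

```text
[458.9 238.1 207.1] 0.999991538213911 13.925
```

View pics/w4.png

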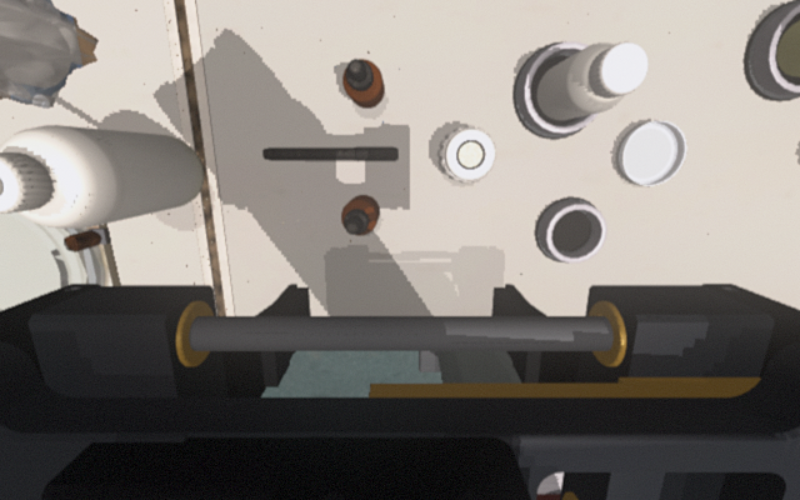

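```bash
python3 - <<'E'
from h import *
import pickle
s,im=pickle.load(open("pics/w4.pkl","rb"))
hs=cv2.cvtColor(im,cv2.COLOR_RGB2HSV); v=hs[...,2]
for nm,(x0,x1,y0,y1) in(("dr1",(268,312,42,90)),("dr2",(268,308,150,192))):
    m=((hs[...,1]>90)|(v<75)).astype('uint8'); q=np.zeros_like(m); q[y0:y1,x0:x1]=m[y0:y1,x0:x1]
    c=max(cv2.findContours(q,0,1)[0],key=cv2.contourArea); 
    a=((hs[...,1]>120)&(v>50)).astype('uint8')*q; ca=cv2.boundingRect(a)
    # bulb: dark low-sat
    b=((v<75)&(hs[...,1]<120)).astype('uint8')*q; M=cv2.moments(b,True); cb=(M['m10']/M['m00'],M['m01']/M['m00'])
    print(nm,"all",cv2.boundingRect(c),"amber",ca,"bulb",cb,M['m00'],ray("wrist",cb,80,s),ray("wrist",cb,88,s))
    x,y,w,h=cv2.boundingRect(c); 
    print(" shoulder mid",ray("wrist",(x+w/2-.5,y+h/2-.5),45,s))
    # base-edge point nearest nadir
    nad=np.array([320.,124.]); p=c[:,0][np.argmin(np.linalg.norm(c[:,0]-nad,axis=1))]; print(" near edge base",ray("wrist",p,0,s))
g=lambda p,z:ray("wrist",((p[0]+.5)/1.25-.5,(p[1]+.5)/1.25-.5),z,s)
print("narA",g((570.5,230.5),20),"wideA",g((562,90),20),"big1top",g((624,68),101))
for b in((228.5,263),(273,281.5)): print("scene base",ray("scene",b,0))
E
```

```text
dr1 all (275, 49, 32, 36) amber (275, 49, 31, 33) bulb (287.73789173789174, 63.02564102564103) 351.0 [581.4 267.4  80. ] [579.9 266.6  88. ]
 shoulder mid [584.7 268.2  45. ]
 near edge base [574.7 262.9   0. ]
dr2 all (274, 157, 29, 31) amber (274, 161, 27, 23) bulb (286.434375, 174.596875) 320.0 [479.2 271.6  80. ] [480.5 270.7  88. ]
 shoulder mid [476.2 273.9  45. ]
 near edge base [485.5 267.1   0. ]
narA [457.1  72.7  20. ] wideA [583.5  95.1  20. ] big1top [584.2  88.3 101. ]
scene base [594.6 265.9   0. ]
scene base [476.  274.1   0. ]
```

```bash
python3 - <<'E'
from h import *
import pickle
s,im=pickle.load(open("pics/w4.pkl","rb"))
cv2.imwrite("pics/dd.png",np.hstack([cv2.resize(im[40:95,260:320],None,fx=6.5,fy=6.5,interpolation=2),cv2.resize(im[145:200,260:320],None,fx=6.5,fy=6.5,interpolation=2)])[:,:,::-1])
E
```

```text
(no output)
```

View pics/dd.png

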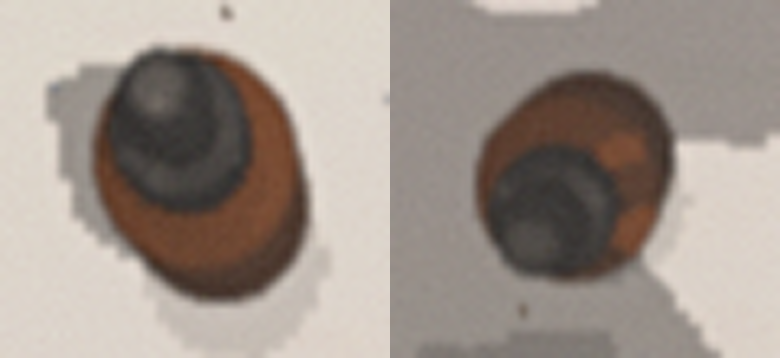

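```bash
python3 - <<'E'
from h import *
import pickle
s,im=pickle.load(open("pics/w4.pkl","rb"))
for nm,a,b in(("dr1",(284.,52.8),(289.3,62.5)),("dr2",(281.6,180.3),(288,172.5))):
    print(nm,ray("wrist",a,93,s),ray("wrist",b,55,s), s['position'])
    P=ray("wrist",a,93,s); print(proj("scene",P*[1,1,0]),proj("scene",P))
E
```

```text
dr1 [587.1 269.   93. ] [586.6 268.4  55. ] [458.9 238.1 207.1]
[230.5 264.8] [225.8 229.4]
dr2 [475.8 274.9  93. ] [477.3 272.8  55. ] [458.9 238.1 207.1]
[272.8 281.7] [270.  245.4]
```

The dropper tips are at (284,53) and (282,180), and they project onto the scene view within 1-2 px. dr1 is at (587,269) and dr2 at (476,273). I'll grasp dr2 first.

Call:
drive_tool:
  series:
    - [0,0,0,0.0227,-0.0472,0.01,1]
    - [0,0,0,0,0,0.04,1]
    - [0,0,0,0,0,0.06,1]
    - [0,0,0,0,0,0.06,1]
    - [0,0,0,0,0,0.04,1]
    - [0,0,0,0,0,0.022,1]
    - [0,0,0,0,0,0.008,1]
    - [0,0,0,0,0,0,0.6]
  force: 10

```text
clock: 14.98
position: [475.9, 274.3, 27.4]
eef_rot: [[1.0, -0.0, 0.001], [-0.0, -1.0, 0.0], [0.001, -0.0, -1.0]]
force: [0.3, -0.5, -0.2]
width: 0.949
gripper_force: 0.0
```

```bash
python3 -c "
from rig import manip
s=manip.state();print(s['position'],s['force'],s['width'],s['qpos'])"
```

```text
[475.85464079 274.3408773   27.37246423] [ 0.28556506 -0.47022448 -0.21143867] 0.9489815439521067 [-0.08038165  0.38847118 -0.61478079  1.89055918  0.27289694  0.94566594
 -2.39217066]
```

Call:
drive_tool:
  series:
    - [0,0,0,0,0,0,0.5]
    - [0,0,0,0,0,0,0.5]
    - [0,0,0,0,0,0,0.5]
    - [0,0,0,0,0,0,0.5]
    - [0,0,0,0,0,0,0.45]
    - [0,0,0,0,0,0,0.2]
    - [0,0,0,0,0,0,0.2]
    - [0,0,0,0,0,0,0.2]
  force: 10

```text
clock: 15.98
position: [475.2, 274.4, 26.8]
eef_rot: [[1.0, 0.0, -0.0], [0.0, -1.0, 0.0], [-0.0, -0.0, -1.0]]
force: [0.1, -0.2, 0.6]
width: 0.375
gripper_force: 10.0
```

Call:
drive_tool:
  series:
    - [0,0,0,0,0,-0.017,0.2]
    - [0,0,0,0,0,-0.05,0.2]
    - [0,0,0,-0.0076,0.0185,-0.04,0.2]
    - [0,0,0,-0.01,0.05,0,0.2]
    - [0,0,0,-0.01,0.065,0,0.2]
    - [0,0,0,0,0.065,0,0.2]
    - [0,0,0,0,0.055,0,0.2]
    - [0,0,0,0,0.025,0,0.2]

```text
clock: 16.98
position: [454.7, 62.9, 108.0]
eef_rot: [[1.0, -0.002, 0.001], [-0.002, -1.0, -0.001], [0.001, 0.001, -1.0]]
force: [-0.2, 0.9, -0.6]
width: 0.376
gripper_force: 10.0
```

Call:
drive_tool:
  series:
    - [0,0,0,0,0,0.015,0.2]
    - [0,0,0,0,0,0.025,0.2]
    - [0,0,0,0,0,0.012,0.2]
    - [0,0,0,0,0,0,0.2]
    - [0,0,0,0,0,0,0.2]

```text
clock: 17.6
position: [455.0, 66.0, 68.5]
eef_rot: [[1.0, 0.001, 0.0], [0.001, -1.0, 0.0], [0.0, -0.0, -1.0]]
force: [-0.5, -0.4, 0.0]
width: 0.376
gripper_force: 10.0
```

```bash
python3 - <<'E'
from h import *
s=manip.state(); print(s['position'],s['force']); im=cams.grab_frame("scene"); cv2.imwrite("pics/s3.png",cv2.resize(im[120:260,240:400],None,fx=4,fy=4,interpolation=2)[:,:,::-1])
E
```

```text
[455.   66.   68.5] [-0.5 -0.4  0. ]
```

View pics/s3.png

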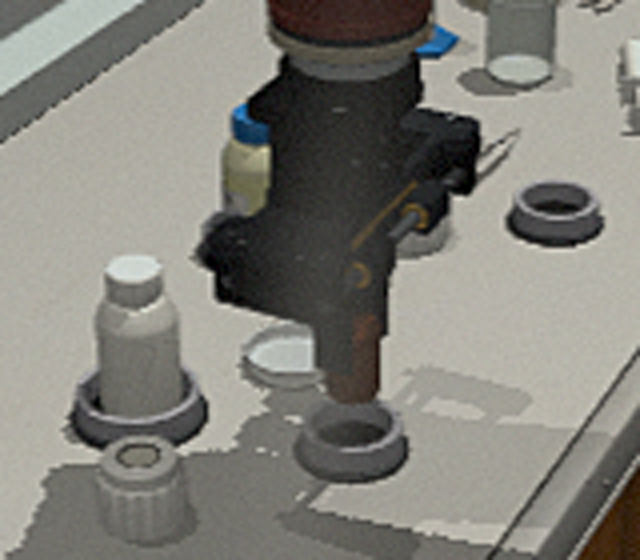

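```bash
python3 - <<'E'
from h import *
f=lambda p:(240+(p[0]+.5)/4-.5,120+(p[1]+.5)/4-.5)
for p,z in(((352.5,428),20),((353,424),20),((353.5,392),42)): print(ray("scene",f(p),z))
print(np.array(proj("scene",[455,66,20])-[240,120])*4,np.array(proj("scene",[455,66,41.7])-[240,120])*4)
E
```

```text
[451.7  71.7  20. ]
[453.3  67.9  20. ]
[453.2  67.3  42. ]
[350.3 420.1] [350.2 389. ]
```

Call:
drive_tool:
  series:
    - [0,0,0,0,-0.0013,0.012,0.2]
    - [0,0,0,0,0,0.02,0.2]
    - [0,0,0,0,0,0.01,0.2]
    - [0,0,0,0,0,0.004,0.2]
    - [0,0,0,0,0,0.002,0.2]
    - [0,0,0,0,0,0.0,0.2]
    - [0,0,0,0,0,0.0,0.2]

```text
clock: 18.52
position: [454.9, 66.4, 32.4]
eef_rot: [[1.0, 0.0, 0.001], [0.0, -1.0, 0.0], [0.001, -0.0, -1.0]]
force: [0.6, 0.6, 0.2]
width: 0.374
gripper_force: 10.0
```

Call:
drive_tool:
  series:
    - [0,0,0,0,0,0.0013,0.2]
    - [0,0,0,0,0,0.0013,0.2]
    - [0,0,0,0,0,0.0,0.2]
    - [0,0,0,0,0,0.0,0.2]

```text
clock: 19.02
position: [455.0, 66.5, 30.6]
eef_rot: [[1.0, 0.001, 0.001], [0.001, -1.0, -0.0], [0.001, 0.0, -1.0]]
force: [-2.8, -0.3, 6.5]
width: 0.376
gripper_force: 10.0
```

Call:
drive_tool:
  series:
    - [0,0,0,0,0,-0.0005,0.6]
    - [0,0,0,0,0,0,0.6]
    - [0,0,0,0,0,0,0.7]
    - [0,0,0,0,0,-0.01,0.8]
    - [0,0,0,0,0,-0.05,1]
    - [0,0,0,0,0,-0.07,1]
    - [0,0,0,0,0,-0.07,1]
    - [0,0,0,0.015,-0.02,-0.025,1]

```text
clock: 20.02
position: [467.1, 81.0, 203.2]
eef_rot: [[1.0, -0.001, 0.005], [-0.001, -1.0, -0.001], [0.005, 0.001, -1.0]]
force: [0.5, 0.0, -0.8]
width: 0.997
gripper_force: 0.0
```

Call:
drive_tool:
  series:
    - [0,0,0,0.035,-0.055,0,1]
    - [0,0,0,0.035,-0.06,0,1]
    - [0,0,0,0.035,-0.06,0,1]
    - [0,0,0,0.03,-0.05,0,1]
    - [0,0,0,0.0,-0.02,0,1]
    - [0,0,0,0,0,0,1]
    - [0,0,0,0,0,0,1]

```text
clock: 20.9
position: [567.0, 263.7, 199.5]
eef_rot: [[1.0, -0.001, 0.0], [-0.001, -1.0, -0.001], [0.0, 0.001, -1.0]]
force: [0.3, -1.0, 0.1]
width: 0.997
gripper_force: 0.0
```

```bash
python3 - <<'E'
from h import *
import pickle
s=manip.state(); im=cams.grab_frame("wrist"); pickle.dump((s,im),open("pics/w5.pkl","wb")); cv2.imwrite("pics/w5.png",cv2.resize(im,(800,500))[:,:,::-1]); print(s['position'],s['width'],s['clock'])
E
```

```text
[567.  263.7 199.5] 0.9970891511579567 20.9
```

View pics/w5.png

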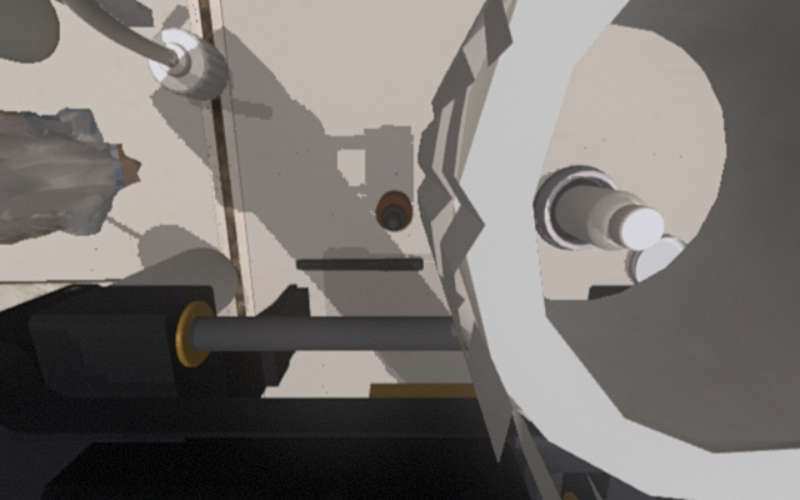

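The wrist view shows a large ribbed white ring close to the camera on the right, and dr1 at (394,215). I need the fixed cameras to tell what the ring is.

```bash
python3 - <<'E'
from h import *
a=cams.grab_frame("scene"); b=cams.grab_frame("top"); np.save("pics/sceneA.npy",a);np.save("pics/topA.npy",b)
o=np.zeros((600,800,3),'uint8'); o[:330,:]=cv2.resize(a[60:300,120:460],(800,330+235))[:330] if 0 else cv2.resize(a[95:300,100:597],(800,330)); o[330:]=np.clip(cv2.resize(b[130:260,160:546],(800,270)).astype(int)*1.4,0,255)
cv2.imwrite("pics/cmp.png",o[:,:,::-1])
E
```

```text
(no output)
```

View pics/cmp.png

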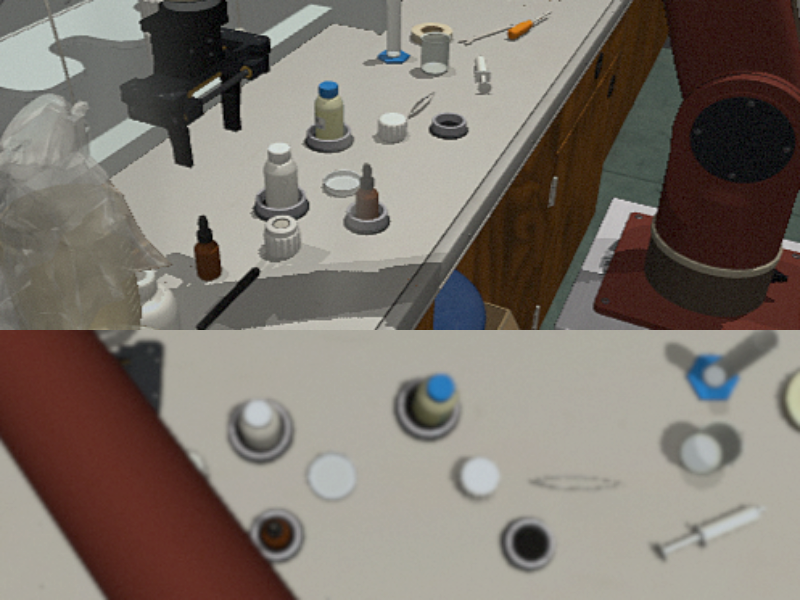

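All bottles stand properly and the bored cap hasn't moved, so the ring isn't on the gripper. It's probably the ribbed nozzle that hangs from the pipe, so I'll triangulate it before descending.

```bash
python3 - <<'E'
from h import *
def P(n):
    c=cams.camera_model(n); R=cv2.Rodrigues(c['rvec'])[0]; K=np.array([[c['fx'],0,c['cx']],[0,c['fy'],c['cy']],[0,0,1]]); return K@np.c_[R,c['tvec']]
for a,b in(((205,85),(207,95)),((204,112),(203,125)),((205,98),(205,110)),((205,120),(206,128))):
    X=cv2.triangulatePoints(P("scene"),P("top"),np.array(a,float),np.array(b,float)); X=X[:3,0]/X[3]; print(X,proj("scene",X)-a)
s=manip.state();T=cams.camera_model("wrist")['tool_from_camera'];print("wristcam",s['position']+s['eef_rot']@T[:3,3],s['force'],s['wrist_torque'],s['qpos'])
# where the wrist sees dr1
import pickle
s,im=pickle.load(open("pics/w5.pkl","rb")); g=lambda p,z:ray("wrist",((p[0]+.5)/1.25-.5,(p[1]+.5)/1.25-.5),z,s); print("dr1",g((394,219),93),g((394,211),55))
E
```

```text
[649.8 214.  377. ] [-4.7 -1.6]
[621.  237.9 330.8] [3.6 1. ]
[635.2 225.4 354.7] [-0.8 -0.3]
[621.6 236.2 313.6] [4.  1.1]
wristcam [636.1 263.7 361.6] [0.6 0.6 0.1] [0. 0. 0.] [-0.   0.4 -0.6  1.5  0.2  1.3 -2.2]
dr1 [590.3 268.2  93. ] [590.6 268.8  55. ]
```

The nozzle hangs at about (635,225) with its bottom near z 310. A vertical wrist would come close to it over dr1, so I'll tilt about the closing axis by 20°, which leans the wrist back. The grip itself isn't affected.

Call:
drive_tool:
  series:
    - [0,0,0,-0.04,0,0,1]
    - [0,0.0556,0,-0.02,0,0,1]
    - [0,0.0556,0,0,0,0,1]
    - [0,0.0556,0,0,0,0,1]
    - [0,0.0554,0,0,0,0,1]
    - [0,0,0,0,0,0,1]

```text
clock: 21.8
position: [521.0, 264.5, 199.5]
eef_rot: [[0.939, 0.001, 0.343], [0.002, -1.0, -0.001], [0.343, 0.002, -0.939]]
force: [0.1, -0.5, 0.2]
width: 0.998
gripper_force: 0.0
```

```bash
cat > go.py <<'E'
import sys
from h import *
s=manip.state(); t=np.array(list(map(float,sys.argv[1:4]))); d=s['eef_rot'].T@(t-s['position'])
print(s['position'],"tool units",(d/750).round(4).tolist(),"qpos",s['qpos'].round(2),"down unit/100mm",(s['eef_rot'].T@[0,0,-100]/750).round(4))
E
python3 go.py 595 268.5 150;python3 go.py 595 268.5 28
```

```text
[521.  264.5 199.5] tool units [0.0701, -0.0053, 0.0958] qpos [ 0.   0.1 -0.7  1.9  0.3  0.9 -2.4] down unit/100mm [-0.  -0.   0.1]
[521.  264.5 199.5] tool units [0.0143, -0.0056, 0.2487] qpos [ 0.   0.1 -0.7  1.9  0.3  0.9 -2.4] down unit/100mm [-0.  -0.   0.1]
```

Call:
drive_tool:
  series:
    - [0,0,0,0.0143,-0.0056,0.02,1]
    - [0,0,0,0,0,0.05,1]
    - [0,0,0,0,0,0.06,1]
    - [0,0,0,0,0,0.055,1]
    - [0,0,0,0,0,0.04,1]
    - [0,0,0,0,0,0.015,1]
    - [0,0,0,0,0,0.005,1]
    - [0,0,0,0,0,0,0.7]

```text
clock: 22.8
position: [595.5, 269.2, 30.4]
eef_rot: [[0.94, -0.0, 0.342], [-0.0, -1.0, -0.0], [0.342, 0.0, -0.94]]
force: [-0.9, 0.4, -0.6]
width: 0.951
gripper_force: 0.0
```

```bash
python3 go.py 595 268.5 29.5
```

```text
[595.5 269.2  30.4] tool units [-0.0011, 0.0009, 0.001] qpos [-0.2  0.4 -0.5  1.9  0.6  0.7 -2.6] down unit/100mm [-0.  -0.   0.1]
```

Call:
drive_tool:
  series:
    - [0,0,0,0,0,0.001,0.5]
    - [0,0,0,0,0,0,0.5]
    - [0,0,0,0,0,0,0.5]
    - [0,0,0,0,0,0,0.5]
    - [0,0,0,0,0,0,0.45]
    - [0,0,0,0,0,0,0.2]
    - [0,0,0,0,0,0,0.2]
    - [0,0,0,0,0,0,0.2]
  force: 12

```text
clock: 23.8
position: [595.3, 269.4, 29.5]
eef_rot: [[0.94, 0.0, 0.342], [0.0, -1.0, 0.0], [0.342, -0.0, -0.94]]
force: [0.0, -0.6, 0.4]
width: 0.376
gripper_force: 12.0
```

```bash
python3 go.py 560 240 120; python3 go.py 470 -100 130;python3 -c "
from rig import manip
print(manip.state()['qpos'].round(3))"
```

```text
[595.3 269.4  29.5] tool units [-0.0029, 0.0392, -0.1294] qpos [-0.2  0.4 -0.5  1.9  0.6  0.7 -2.6] down unit/100mm [-0.   0.   0.1]
[595.3 269.4  29.5] tool units [-0.1114, 0.4925, -0.1831] qpos [-0.2  0.4 -0.5  1.9  0.6  0.7 -2.6] down unit/100mm [-0.   0.   0.1]
[-0.186  0.377 -0.486  1.929  0.62   0.675 -2.64 ]
```

Call:
drive_tool:
  series:
    - [0,0,0,0,0,-0.015,0.2]
    - [0,0,0,0,0,-0.04,0.2]
    - [0,0,0,0,0.01,-0.045,0.2]
    - [0,0,0,0,0.03,-0.03,0.2]
    - [0,0,0,0,0.05,0,0.2]
    - [0,0,0,0,0.06,0,0.2]
    - [0,0,0,0,0.06,0,0.2]
    - [0,0,0,0,0.03,0,0.2]

```text
clock: 24.8
position: [561.7, 86.7, 121.9]
eef_rot: [[0.939, -0.002, 0.343], [-0.002, -1.0, -0.001], [0.343, 0.001, -0.939]]
force: [-0.2, 0.6, -0.4]
width: 0.373
gripper_force: 12.0
```

```bash
python3 go.py 465 -190 125; python3 -c "
from rig import manip
print(manip.state()['qpos'].round(3))"
```

```text
[561.7  86.7 121.9] tool units [-0.1191, 0.3692, -0.0476] qpos [ 0.2  0.1 -0.5  2.1  0.2  0.7 -2. ] down unit/100mm [-0.  -0.   0.1]
[ 0.17   0.049 -0.474  2.075  0.196  0.697 -2.003]
```

```bash
python3 - <<'E'
from h import *
import pickle
s=manip.state(); im=cams.grab_frame("wrist"); sc=cams.grab_frame("scene"); np.save("pics/scB.npy",sc)
a=np.load("pics/sceneA.npy").astype(int)
# big1 near scene (274,203); base
for y in range(182,232,4): 
    print(y,''.join('#' if v>40 else '.' for v in abs(sc[y,250:330].astype(int)-a[y,250:330]).max(1)))
cv2.imwrite("pics/fin.png",np.vstack([cv2.resize(im,(640,300)),cv2.resize(sc[100:260,220:420],(375,300)) if 0 else cv2.resize(sc[100:250,200:520],(640,300))])[:,:,::-1])
E
```

```text
182 ......................##################.#......................................
186 ....................######################......................................
190 ........................#...###############.....................................
194 .............................############.......................................
198 ......................############..............................................
202 ............................#...................................................
206 ................................................................................
210 ................................................................................
214 .....................................###........................................
218 .....................................##.######..................................
222 .................................###......##########............................
226 .........................................##.....................................
230 ...................#####....#####....######.....................................
```

big_bottle_1's visible body is unchanged in the image. I'll back off up and toward the base before going on.

Call:
drive_tool:
  series:
    - [0,0,0,-0.016,0,-0.034,0.2]
    - [0,0,0,-0.02,0.01,-0.03,0.2]
    - [0,0,0,-0.03,0.03,0,0.2]
    - [0,0,0,-0.02,0.05,0,0.2]
    - [0,0,0,-0.01,0.06,0,0.2]
    - [0,0,0,0,0.06,0,0.2]
    - [0,0,0,0,0.06,0,0.2]
    - [0,0,0,0,0.05,0,0.2]

```text
clock: 25.9
position: [478.4, -151.2, 142.4]
eef_rot: [[0.939, 0.002, 0.343], [0.002, -1.0, 0.0], [0.343, 0.0, -0.939]]
force: [1.0, 0.7, -0.6]
width: 0.375
gripper_force: 12.0
```

```bash
python3 go.py 459 -190 115; python3 - <<'E'
from h import *
print(manip.state()['qpos'].round(3))
a=np.load("pics/sceneA.npy").astype(int); sc=cams.grab_frame("scene")
for y in range(176,232,4): 
    print(y,''.join('#' if v>40 else '.' for v in abs(sc[y,250:370].astype(int)-a[y,250:370]).max(1)))
E
```

```text
[ 478.4 -151.2  142.4] tool units [-0.0368, 0.0517, 0.0254] qpos [ 0.3 -0.1 -0.1  2.2 -0.2  0.8 -1.2] down unit/100mm [-0.  -0.   0.1]
[ 0.3 -0.1 -0.   2.2 -0.2  0.7 -1.2]
176 ........................................................................................................................
180 ........................................................................................................................
184 ...............................................................................................#####################....
188 ....................................................................................#############.....#################.
192 ..................................................................................################################......
196 ...............................................................................###############################......#...
200 ........................................................................###......###########################............
204 .................................................................................##############################..#..#...
208 ..................................................................................###############################.......
212 ...................................................................................####################################.
216 .....................................................................##..............###################################
220 .....................................................................................###################################
224 ..........................................................................................##############################
228 ...........................................................................................#############################
```

Call:
drive_tool:
  series:
    - [0,0,0,-0.012,0.015,0.005,0.2]
    - [0,0,0,-0.015,0.02,0.01,0.2]
    - [0,0,0,-0.0098,0.0167,0.005,0.2]
    - [0,0,0,0,0,0,0.2]
    - [0,0,0,0,0,0,0.2]

```text
clock: 26.58
position: [458.0, -188.4, 118.7]
eef_rot: [[0.939, 0.002, 0.343], [0.002, -1.0, 0.001], [0.343, 0.0, -0.939]]
force: [0.3, 0.9, -0.5]
width: 0.374
gripper_force: 12.0
```

```bash
python3 go.py 459 -244 115; python3 - <<'E'
from h import *
import pickle
s=manip.state(); print(s['qpos'].round(3).tolist()); im=cams.grab_frame("wrist"); pickle.dump((s,im),open("pics/w6.pkl","wb")); cv2.imwrite("pics/w6.png",cv2.resize(im,(800,500))[:,:,::-1])
E
```

```text
[ 458.  -188.4  118.7] tool units [-0.0005, 0.0741, 0.005] qpos [ 0.4 -0.1  0.   2.2 -0.2  0.7 -1. ] down unit/100mm [-0.  -0.   0.1]
[0.377, -0.106, 0.023, 2.228, -0.204, 0.707, -1.034]
```

View pics/w6.png

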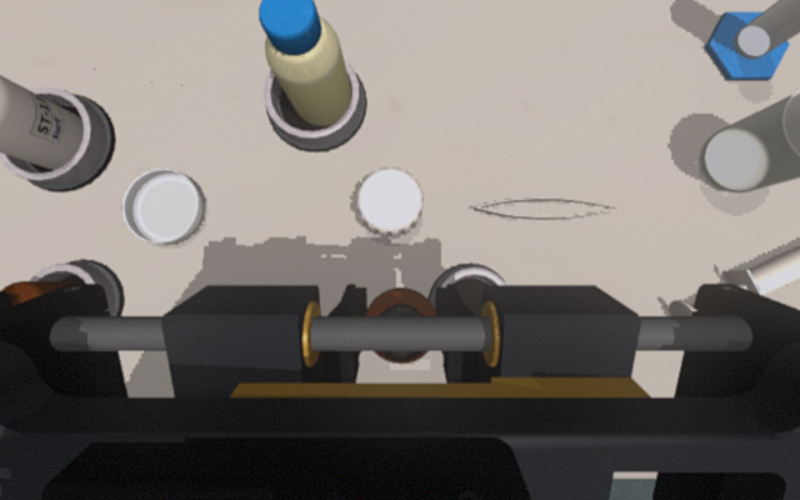

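Both big bottles stand in their holders. narB's far rim edge is visible near (472,265), and its sides near 434 and 509. Casting those points now.

```bash
python3 - <<'E'
from h import *
import pickle
s,im=pickle.load(open("pics/w6.pkl","rb"))
g=lambda p,z:ray("wrist",((p[0]+.5)/1.25-.5,(p[1]+.5)/1.25-.5),z,s)
for p in((471.5,265),(436,285),(508,285)): print(g(p,20))
# rim bright columns by row
hs=cv2.cvtColor(im,cv2.COLOR_RGB2GRAY)
for y in range(208,230,3): print(y,hs[y,340:412:2])
t=np.load("pics/topA.npy"); gg=cv2.cvtColor(t,cv2.COLOR_RGB2GRAY); gc=gg[215:250,395:435]
c=cv2.HoughCircles(cv2.GaussianBlur(cv2.resize(gc,None,fx=6,fy=6,interpolation=2),(5,5),1),cv2.HOUGH_GRADIENT,1,100,param1=60,param2=15,minRadius=35,maxRadius=90); print(c)
if c is not None:
    x,y,r=c[0,0]; u=(395+(x+.5)/6-.5,215+(y+.5)/6-.5); print(u,r/6,ray("top",u,20),ray("top",u,0))
E
```

```text
[ 482.5 -241.8   20. ]
[ 467.5 -215.1   20. ]
[ 467.6 -268.9   20. ]
208 [132 130 128 128 128 128 141 190 187 186 187 186 185 185 188 186 186 186
 184 187 187 185 185 183 187 186 187 185 186 186 185 188 184 186 185 186]
211 [128 129 128 128 129 128 141 187 188 187 188 186 178 133 102  98  92  96
  72  93 104 112 158 167 184 188 186 185 187 183 187 185 186 187 188 184]
214 [128 129 128 128 128 126 128 136 174 169 100  57  65  75  78  90  98 111
 133 144 143 136 125 109  89 106 163 186 187 187 188 186 188 185 187 185]
217 [127 128 127 127 126 126 130 114  67  65  75  78  96 146 180 194 200 200
 206 212 211 206 206 203 195 176 141 102 139 187 187 186 185 184 187 186]
220 [127 128 126 127 129 127  80  65  76  77 102 124 189 207 214 193 164 147
 126 105 100 118 140 160 188 213 208 192 171 127 161 187 185 186 185 186]
223 [128 127 126 128 114  62  73  72  82 120 134 124 183 147  93  72  62  60
  57  59  65  82  85  91  69  80 128 189 215 195 165 135 184 186 186 186]
226 [125 124 126 114  55  72  70  91 135 123 114  94  68  55  56  51  54  59
  60  53  58  57  56  56  66  72  67  69 129 207 209 185 180 187 188 185]
229 [124 126 125  60  71  68  72 117 107  45  41  48  46  55  56  53  54  54
  52  53  54  57  55  54  49  51  52  49  44  52  63  61  60  60  57  61]
[[[126.5 106.5  52.9]]]
(np.float32(415.66666), np.float32(232.33333)) 8.816667 [ 449.2 -245.2   20. ] [ 451.5 -249.3    0. ]
```

```bash
python3 go.py 458.3 -244.5 112
```

```text
[ 457.9 -188.5  118.7] tool units [-0.0027, 0.0747, 0.0085] qpos [ 0.4 -0.1  0.   2.2 -0.2  0.7 -1. ] down unit/100mm [-0.  -0.   0.1]
```

Call:
drive_tool:
  series:
    - [0,0,0,0,0.025,0.0,0.2]
    - [0,0,0,0,0.03,0.0,0.2]
    - [0,0,0,0,0.0197,0.0,0.2]
    - [0,0,0,-0.006,0,0.016,0.2]
    - [0,0,0,-0.0085,0,0.0235,0.2]
    - [0,0,0,-0.0034,0,0.0095,0.2]
    - [0,0,0,0,0,0,0.2]
    - [0,0,0,0,0,0,0.2]

```text
clock: 27.62
position: [457.6, -245.4, 79.5]
eef_rot: [[0.939, 0.001, 0.343], [0.001, -1.0, 0.0], [0.343, 0.0, -0.939]]
force: [0.3, 0.1, -0.9]
width: 0.373
gripper_force: 12.0
```

```bash
python3 go.py 458.3 -244.5 36; python3 - <<'E'
from h import *
s=manip.state();print(s['qpos'].round(3).tolist()); sc=cams.grab_frame("scene"); np.save("pics/scC.npy",sc)
P=s['position']-[6.8,0,29.5]; print("bottle base",P,proj("scene",P),"rim",proj("scene",[451.5,-244.5,20]))
hs=cv2.cvtColor(sc,cv2.COLOR_RGB2HSV)
# amber lower body
m=(((hs[...,0]<15)|(hs[...,0]>172))&(hs[...,1]>90)&(hs[...,2]>25)).astype('uint8'); m[:130]=0;m[180:]=0;m[:,:360]=0;m[:,400:]=0
for y in range(140,176,2):
    x=np.flatnonzero(m[y]); print(y,(x.min(),x.max(),len(x)) if len(x) else '-', end=' ')
g=cv2.cvtColor(sc,cv2.COLOR_RGB2GRAY); print()
for y in range(158,186,3): print(y,g[y,360:402])
E
```

```text
[ 457.6 -245.4   79.5] tool units [-0.019, -0.0012, 0.0548] qpos [ 0.4  0.   0.1  2.2 -0.3  0.6 -0.8] down unit/100mm [-0.  -0.   0.1]
[0.421, 0.014, 0.11, 2.208, -0.299, 0.636, -0.822]
bottle base [ 450.8 -245.4   50. ] [379.9 159.3] rim [379. 169.]
140 - 142 - 144 - 146 (np.int64(383), np.int64(384), 2) 148 (np.int64(382), np.int64(386), 3) 150 (np.int64(381), np.int64(386), 4) 152 (np.int64(380), np.int64(386), 7) 154 (np.int64(375), np.int64(384), 7) 156 (np.int64(376), np.int64(385), 8) 158 (np.int64(375), np.int64(385), 10) 160 (np.int64(376), np.int64(383), 8) 162 - 164 - 166 - 168 - 170 - 172 - 174 - 
158 [ 76  75 137 174 185 134  73 146 175 168 166 167 170 179 116  27  25  29
  31  25  26  30  31  32  26  13 114 160 171 165 166 165 168 167 168 167
 170 166 170 169 170 164]
161 [177 160 107  74 106 162 171 168 168 168 167 168 170 168 174 178 158 101
  57  37  36  35  39  65  91 158 177 169 168 167 165 165 165 172 168 171
 166 168 170 166 170 170]
164 [ 78 134 170 174 173 169 168 166 170 168 171 170 171 170 176 178 158 150
 148 148 168 178 174 175 175 171 170 171 171 170 168 1
[... 576 characters left out ...]
 [129  99 100 100 101 112  78  35  33  57  69  66  68  70  71  76  71  72
  71  73  71  70  70  69  77  71  68  65  52  45  46 133 170 178 174 158
 145 149 151 150 147 148]
179 [ 86  98 169 137  98 103 107 108 117  84  36   5  25  41  32  36  47  45
  53  48  49  47  41  18  27  28  10  20  71 167 187 176 154 148 148 154
 148 147 151 151 149 149]
182 [100 102 105 105 102 104 108 104 102 104 111 104 107 105 109 110 111 117
 117 120  97  95  85 149 166 160 155 152 149 153 149 153 152 149 151 152
 150 151 150 153 151 148]
185 [104 107 104 107 106 103 103 108 105 106 107 104 107 100 106 108 110 103
 102 107 108  95  82  82 102 107  98 143 153 155 153 153 152 145 151 149
 151 150 153 150 150 151]
```

Call:
drive_tool:
  series:
    - [0,0,0,-0.004,-0.0012,0.014,0.2]
    - [0,0,0,-0.007,0,0.0195,0.2]
    - [0,0,0,-0.005,0,0.0135,0.2]
    - [0,0,0,-0.002,0,0.0055,0.2]
    - [0,0,0,-0.001,0,0.0023,0.2]
    - [0,0,0,0,0,0,0.2]
    - [0,0,0,0,0,0,0.2]

```text
clock: 28.55
position: [458.1, -244.7, 35.9]
eef_rot: [[0.939, 0.0, 0.343], [0.0, -1.0, -0.0], [0.343, 0.0, -0.939]]
force: [0.8, 0.8, -0.3]
width: 0.373
gripper_force: 12.0
```

```bash
python3 go.py 458.3 -244.5 33.3
```

```text
[ 458.1 -244.7   35.9] tool units [-0.001, -0.0003, 0.0033] qpos [ 0.4  0.1  0.1  2.2 -0.4  0.5 -0.8] down unit/100mm [-0.  -0.   0.1]
```

Call:
drive_tool:
  series:
    - [0,0,0,-0.0005,0,0.0015,0.2]
    - [0,0,0,-0.0005,0,0.0018,0.2]
    - [0,0,0,0,0,0,0.2]
    - [0,0,0,0,0,0,0.2]
    - [0,0,0,0,0,0,0.2]

```text
clock: 29.18
position: [458.3, -244.6, 33.4]
eef_rot: [[0.939, 0.0, 0.343], [0.0, -1.0, 0.0], [0.343, 0.0, -0.939]]
force: [-1.4, 0.5, 4.9]
width: 0.378
gripper_force: 12.0
```

Contact. I'll release and withdraw along the tool axis.

Call:
drive_tool:
  series:
    - [0,0,0,0,0,-0.0003,0.6]
    - [0,0,0,0,0,0,0.6]
    - [0,0,0,0,0,0,0.75]
    - [0,0,0,0,0,0,0.9]
    - [0,0,0,0,0,0,1]
    - [0,0,0,0.005,0,-0.015,1]
    - [0,0,0,0.015,0,-0.05,1]
    - [0,0,0,0.02,0,-0.06,1]

```text
clock: 30.18
position: [453.3, -244.4, 132.6]
eef_rot: [[0.94, -0.0, 0.341], [-0.0, -1.0, 0.0], [0.341, -0.0, -0.94]]
force: [1.0, -0.5, 0.8]
width: 0.993
gripper_force: 0.0
```

Call:
drive_tool:
  series:
    - [0,0,0,0.02,0,-0.06,1]
    - [0,0,0,0.015,0.06,-0.05,1]
    - [0,0,0,0,0.075,0,1]
    - [0,0,0,0,0.075,0,1]
    - [0,0,0,0,0.07,0,1]
    - [0,0,0,0,0,0,1]
    - [0,0,0,0,0,0,1]

```text
clock: 31.05
position: [450.6, -454.1, 218.2]
eef_rot: [[0.94, 0.0, 0.342], [0.0, -1.0, 0.001], [0.342, -0.001, -0.94]]
force: [0.4, 0.6, 0.6]
width: 1.003
gripper_force: 0.0
```

```bash
python3 - <<'E'
from h import *
s=manip.state(); print(s['position'],s['clock'])
t=cams.grab_frame("top"); sc=cams.grab_frame("scene"); t0=np.load("pics/top0.npy")
hs=cv2.cvtColor(t,cv2.COLOR_RGB2HSV); g=cv2.cvtColor(t,cv2.COLOR_RGB2GRAY)
def bb(m,x0,x1,y0,y1):
    q=np.zeros(m.shape,'uint8'); q[y0:y1,x0:x1]=m[y0:y1,x0:x1]; M=cv2.moments(q,True); return (M['m10']/max(M['m00'],1),M['m01']/max(M['m00'],1)),M['m00']
blue=(hs[...,0]>95)&(hs[...,0]<125)&(hs[...,1]>120); u,a=bb(blue,355,400,140,185); print("big2",u,a,ray("top",u,100))
amb=(hs[...,1]>110)&((hs[...,0]<20)|(hs[...,0]>170))
for n,r in(("narA",(278,310,210,245)),("narB",(398,432,215,250))): u,a=bb(amb,*r); print(n,u,a,ray("top",u,45))
u,a=bb(g>125,276,298,160,188); print("big1 bright",u,a)
w=np.abs(t.astype(int)-t0).max(2)
for n,(x,y) in(("bored",(249,197)),("plain",(391,200))): print(n,"maxdiff",np.percentile(w[y-14:y+15,x-14:x+15],[50,95,100]))
g2=cv2.cvtColor(sc,cv2.COLOR_RGB2HSV); am=((g2[...,0]<15)|(g2[...,0]>172))&(g2[...,1]>90)&(g2[...,2]>20)
for y in range(138,176,3):
    x=np.flatnonzero(am[y,362:400]); print(y,(x.min()+362,x.max()+362) if len(x) else '-',end=' ')
E
```

```text
[ 450.6 -454.1  218.2] 31.05
big2 (372.0238095238095, 157.46825396825398) 126.0 [ 619.4 -124.5  100. ]
narA (293.2809917355372, 228.93388429752065) 121.0 [447.1  62.5  45. ]
narB (414.7244094488189, 232.83464566929135) 127.0 [ 445.1 -237.8   45. ]
big1 bright (283.94736842105266, 169.71052631578948) 38.0
bored maxdiff [3. 4. 6.]
plain maxdiff [3. 4. 6.]
138 - 141 - 144 - 147 - 150 - 153 - 156 - 159 (np.int64(375), np.int64(385)) 162 (np.int64(375), np.int64(385)) 165 (np.int64(375), np.int64(385)) 168 (np.int64(374), np.int64(384)) 171 (np.int64(374), np.int64(384)) 174 -
```

```bash
python3 -c "
from rig import manip
print(manip.finish_job())"
```

```text
the job is handed in; nothing more can be done
None
```

I placed all four bottles upright in their holders, big ones in the wide pair and droppers in the narrow pair, left both white caps where they were, and handed the job in at about 31 s; no verdict came back.

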